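# Set the bench magnifier to its tape mark and lock it

### The arm

A 6-joint arm with a two-finger parallel gripper is mounted at the origin on the work surface. World frame = base frame: x ahead of the robot, y to its left, z up, the work surface at z = 0. Lengths are in m, angles in rad, forces in N, time in s.
With the tool pointing down it reaches from about 0.35 to 1 m from the base axis. Payload 7.1 kg.
Tool frame: the origin (TCP) lies at the very end of the fingers, on their centre line; the grasp point (between the pads) lies 19 mm behind it; z points along the fingers, y is the line along which they close (so a half turn about z gives the same grasp; the last joint's range is limited). The gripper opens to 85 mm and grips with 20 to 120 N. Pads are 22 mm wide; open, the fingers measure 114 mm over their backs; the gripper's body (76 mm by 85 mm) begins 54 mm behind the grasp point. The pads swing forward as they close: fully open they stand 13 mm farther back than shut.
Start: joints at [1.244, 0.423, 1.63, -0, 1.089, -0.019], TCP at [0.189, 0.596, 0.231] pointing down, gripper open.
Joint ranges: [-3, 3], [-0.9, 2.11], [0.09, 2.58], [-1.31, 4.45], [0.11, 2.69], [-2.54, 2.54]. Speed limits (rad/s): [2.39, 2.39, 3.01, 3.14, 3.14, 3.14].

### API

Orientations are given as a unit quaternion [x, y, z, w].
In Python, from cell import manip gives the robot as it stands.
- The arm moves only by the shell command python3 -m jog 'ROWS' [FORCE]. ROWS is JSON, a list of rows, each a list of 3 entries, a list of its own where there are three numbers: the shift along the tool's x, y, z normalised to -1 to 1, where 1 is 0.25 m, then the turn about the tool's z normalised to -1 to 1, where 1 is pi rad, then the opening, from 0 (shut) to 1 (fully open). In form: [[[dx, dy, dz], twist, grip], ...]. A call has exactly 8 rows; each row is the pose to reach, as a shift and turn from the pose commanded when the call began, along the tool's axes at that moment, turning the shorter way round; what a row does not reach only later rows make up. A row lasts 1/12 s, in which the tool goes at most 41.7 mm and 7.16 degrees, less where a joint would pass 70% of its speed; a pose out of reach is approached as far as the arm can. A call with a number of a shift or a turn outside -1 to 1 is refused whole. A call with a gripper value outside its range is refused whole. The fingers move at their own pace and stop on an object; FORCE is the grip in N (left out, the last holds). Time passes only in rows, so rows that repeat a pose let the fingers close, or fill a call up. It gives the time, the measured TCP pose, the force, the opening and the grip force at its end, in the units of the state.
- manip.state(): the state, without advancing time (a new reading comes with each control period).
- manip.grab_frame(name): name is "scene" or "top" or "wrist"; returns a dict with "frame" (420x560x3 uint8, red, green, blue), "K" (3x3 intrinsics, pixels), "camera_from_world" (4x4, takes a point from world to camera coordinates); the wrist camera has in their place "mount" (4x4, takes a point from camera to tool coordinates, whose origin is the TCP and whose axes are the flange's). Camera axes: x right, y down, z forward; pixel columns grow to the right and rows downward; lengths in m; the calibration is good to about 2 mm. A picture is of the moment at which its call begins: read the wrist's pose just before it. There is no depth.
- manip.close_job(): hands the job in; it is judged then, once.
The state is a dict: "clock": time; "joint_positions": joint angles; "joint_vel": joint speeds; "tau": joint torques, N m; "eef_pos": TCP position; "tool_rot": TCP orientation; "wrist_force": force on the tool from outside, world axes, zero at the start; "moment": the same for the moment, N m; "grip_width": finger opening in m; "gripper_force": force on a finger pad.
Only numpy, scipy, OpenCV 4.12 (cv2) and the standard library are available. Lean on these libraries where they do the work, as an engineer would, in place of code of your own. Each camera call takes 0.05 s, during which the arm holds its last target. There are 200 camera calls.

### The job

Slide the sleeve of the bench magnifier in along its flat bar until the sleeve's end just meets the edge of the masking tape on the bar. With a finger on the sleeve's finger rest so that it stays there, squeeze the cam lever on the other side fully shut against the sleeve. Finish while still holding the sleeve and the shut lever pinched together in the gripper, do not let go, and leave the other things on the bench where they are.

Things in the scene. Friction and masses are not known exactly. Their poses are not given: they have to be found in the camera images.
- stand: Magnifier stand, fixed: foot 150 x 130 x 18 mm, post, black head block 36 x 36 x 40 mm with a small knob (top 151 mm above the bench). A level dark flat steel bar 10 mm wide, 22 mm high runs from the head, axis 115 mm above the bench. Origin on the bench under the post; x out along the bar to the lens, z up. Head's face at x = 18 mm. Lever on the +y side, finger rest on the -y side.
- tape_edge (a point): The length mark: outer edge (towards the lens) of a 16 mm wide band of masking tape round the bar. Point on the bar's axis; x out along the bar, y and z as the stand's. It does not move during the job.
- sleeve: Sliding aluminium sleeve, 160 mm long, 16 mm wide, 28 mm high, on the bar; it carries the round lens (118 mm across, centre at x = 240 mm, level with the bar). Origin as point sleeve_end, x out along the bar. Its first 20 mm are a black collar 36 mm high; on the +y side the collar's ears, reaching to y = 26 mm, hold the lever's upright pin at x = 10, y = 17 mm (top z = +21).
- sleeve_end (a point): The sleeve's end nearest the post, on the bar's axis; x out along the bar. It starts too far out, 30 to 100 mm beyond the tape edge, the tape in full sight between it and the post. With the lever open the sleeve slides with about 2.5 N of friction and stays where it is left; stops at the head and 140 mm out from the head's face.
- rest: Finger rest, fixed on the sleeve's -y side: plate 48 mm long, 36 mm high, with a 6 mm thick shoulder across each end. Origin on the plate's back, mid-length, level with the bar's axis, 42 mm out from the sleeve's end, 8 mm off the bar's axis; x out along the bar. Plate's face at y = -3 mm; shoulders reach y = -20 mm, 36 mm free between them for a fingertip. Pushing a shoulder slides the sleeve.
- cam_lever (a joint): Angle of the cam lever about its upright pin, rad: 0 = shut (blade flat along the sleeve's +y side, pointing out along the bar, at its stop), growing as it swings away; stop at 0.9. Starts at 0.54 to 0.68, stays where left. Below 0.5 the cam bites on the bar; shutting takes 5 to 9 N on the blade 30 mm from the pin, which also urges the sleeve outwards. Shut, it locks the sleeve and stays shut.
- lever_blade: The lever's upright steel blade, 74 x 6 x 26 mm high, rubber grip 8 mm thick, 30 mm high on its outer 30 mm. Origin at the pin end, level with the bar's axis; x along the blade to its tip, y out of its outer face. Shut, its outer face is 18.5 mm from the bar's axis (19.5 at the rubber): 29.5 mm from the finger rest's face. A fingertip in the rest faces the blade 14 to 50 mm from the pin.
- frame_a: Brown spectacles standing open under the lens, 136 mm wide, 45 mm high, 140 mm deep; loose, not to be moved. Origin on the bench under the bridge.
- frame_b: Black spectacles of the same size, to the robot's left; loose, not to be moved. Origin on the bench under the bridge.
- screwdriver: Screwdriver 140 mm long lying beyond the bar; loose, not to be moved. Origin under its middle.
- pliers: Pliers 130 mm long, 13 mm thick, lying on the near side of the bar; loose, not to be moved. Origin under the joint.
- screw_jar: Small glass jar, 48 mm across and 55 mm high, near the stand's foot; loose, not to be moved. Origin under its middle.
- compound_bar: Bar of polishing compound 110 x 45 x 35 mm, to the robot's right; loose, not to be moved. Origin under its middle.
- bench_brush: Brush 200 mm long, to the robot's left; loose, not to be moved. Origin under its middle.

How it is judged:
By the outcome, as a careful person would: the job done as asked, in the order asked, and still so for the second after the job is handed in, while the arm keeps its last pose, push and grip.
It also fails if it takes over 38 s, if anything falls off the work surface, if the arm or the gripper's body presses on something with over 40 N, if the wrist force passes 120 N, or if a joint passes its speed limit or range.

## Working session

There is one attempt and no reset: what is moved stays moved. The work goes in short steps, Python scripts to look and compute and a shell command to move; the robot and the scene stay as the last step left them, time stands still between calls to the robot, and variables do not carry over. Pictures are saved under pics/ and viewed, at most 10 in all, crops included, and the job is handed in when it is done.

```bash
mkdir -p pics; ls
python3 - <<'E'
from cell import manip
import cv2,json,numpy as np
print(manip.state())
for n in("scene","top"):
    f=manip.grab_frame(n); print(n,f["K"],f["camera_from_world"])
    cv2.imwrite(f"pics/{n}0.png",f["frame"][:,:,::-1])
    np.savez(f"pics/{n}0.npz",**{k:np.array(f[k]) for k in f})
E
```

```text
pics
{'clock': 0.0, 'joint_positions': array([ 1.24402769e+00,  4.23841212e-01,  1.63069934e+00,  1.21548986e-05,
        1.08860678e+00, -1.89685538e-02]), 'joint_vel': array([ 0.00077225, -0.0009466 ,  0.00077443, -0.00053686, -0.00106546,
        0.00116803]), 'tau': array([-2.34161736e-03, -5.57365644e+01, -2.81753433e+01, -1.62923557e-04,
        7.34049099e-03,  3.55488567e-05]), 'eef_pos': array([0.18912763, 0.59511655, 0.23054179]), 'tool_rot': array([ 1.53295979e-01,  9.88180013e-01, -7.64826149e-04, -1.39011123e-04]), 'wrist_force': array([-1.08804711, -0.11091349,  0.09657932]), 'moment': array([-0.03553407, -0.01315144,  0.05674587]), 'gripper_force': 0.0, 'grip_width': 0.0852576921800973}
scene [[478.66780941   0.         283.0024019 ]
 [  0.         478.66780941 208.95675841]
 [  0.           0.           1.        ]] [[ 0.13894709  0.99028685 -0.00506604 -0.07456423]
 [ 0.84831883 -0.1216638  -0.51531842 -0.451745  ]
 [-0.51092941  0.06730438 -0.85698382  1.67736996]
 [ 0.          0.          0.          1.        ]]
top [[436.95622527   0.         274.87732591]
 [  0.         436.95622527 209.19816513]
 [  0.           0.           1.        ]] [[ 0.01579912 -0.99987334  0.00192064  0.01976358]
 [-0.97658077 -0.01584323 -0.214567    0.58315694]
 [ 0.21457025  0.00151431 -0.97670738  1.1438484 ]
 [ 0.          0.          0.          1.        ]]
```

View pics/scene0.png

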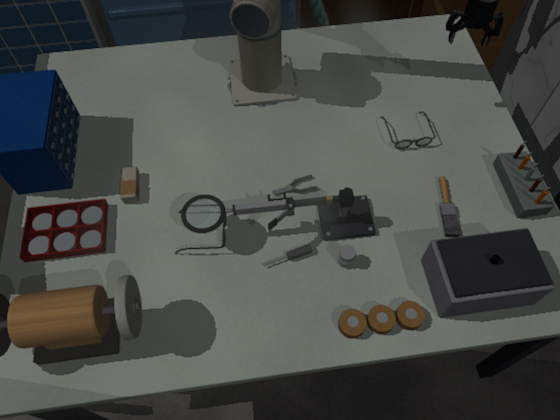

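View pics/top0.png

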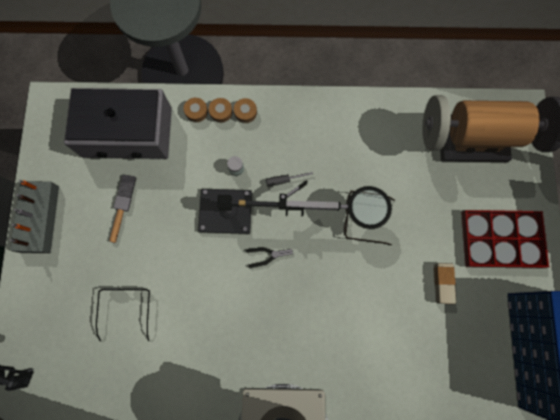

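The bar runs to the robot's right (world −y), with the lever on the far side. I'll enlarge both views.

Run:
```python
import cv2,numpy as np
a=cv2.imread("pics/scene0.png")[180:250,220:380]; b=cv2.imread("pics/top0.png")[170:230,190:350]
g=lambda i:cv2.convertScaleAbs(cv2.resize(i,None,fx=5,fy=5,interpolation=cv2.INTER_CUBIC),alpha=1.6,beta=10)
o=np.vstack([g(a)[:300],g(b)]); 
cv2.imwrite("pics/crop0.png",o); print(o.shape)
```

```text
(600, 800, 3)
```

View pics/crop0.png

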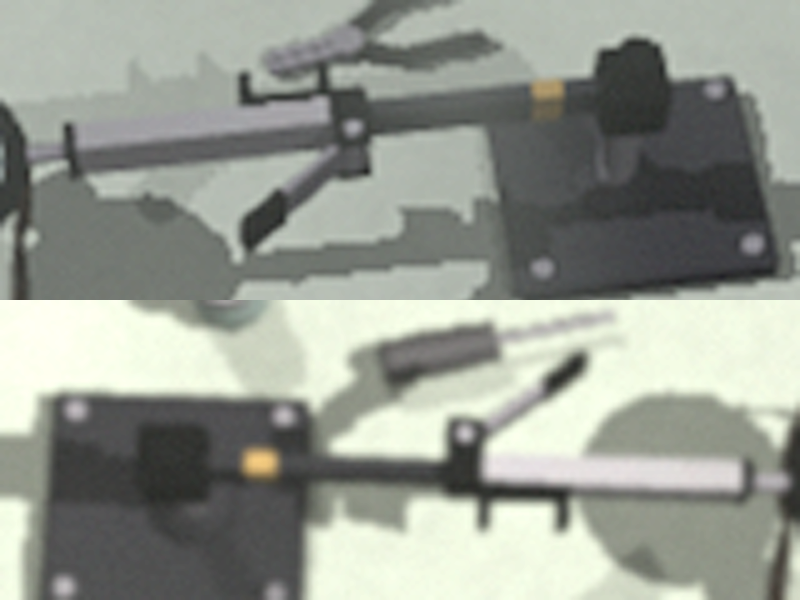

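The scene crop (upper) shows the tape's outer edge at about (532,85), the pin at (352,127) and the shoulder tips at (322,70) and (243,75). In the top crop (lower), the tape edge is at (279,463), the pin at (465,433), the shoulder tips at (483,528) and (563,528), and the lever tip at (582,355). Next I triangulate these.

```bash
cat > h.py <<'E'
import numpy as np, cv2
from scipy.spatial.transform import Rotation as R
def load(n):
    d=np.load(f"pics/{n}.npz"); return d["K"],d["camera_from_world"]
def ray(K,T,p):
    d=T[:3,:3].T@np.linalg.inv(K)@np.array([p[0],p[1],1.]); c=-T[:3,:3].T@T[:3,3]; return c,d/np.linalg.norm(d)
def tri(obs):
    A=np.zeros((3,3));b=np.zeros(3)
    for K,T,p in obs:
        c,d=ray(K,T,p);P=np.eye(3)-np.outer(d,d);A+=P;b+=P@c
    X=np.linalg.solve(A,b)
    e=[np.linalg.norm((np.eye(3)-np.outer(ray(*o)[1],ray(*o)[1]))@(X-ray(*o)[0])) for o in obs]
    return X,max(e)
def onz(K,T,p,z):
    c,d=ray(K,T,p); return c+d*(z-c[2])/d[2]
def proj(K,T,X):
    q=K@(T[:3,:3]@X+T[:3,3]); return q[:2]/q[2]
def wrist(manip,name):
    s=manip.state(); f=manip.grab_frame("wrist")
    W=np.eye(4);W[:3,:3]=R.from_quat(s["tool_rot"]).as_matrix();W[:3,3]=s["eef_pos"]
    T=np.linalg.inv(W@np.array(f["mount"])); K=np.array(f["K"])
    cv2.imwrite(f"pics/{name}.png",f["frame"][:,:,::-1]); np.savez(f"pics/{name}.npz",K=K,camera_from_world=T)
    return s
E
python3 - <<'E'
from h import *
S=load("scene0");T=load("top0")
s=lambda u,v:(*S,(220+u/5,180+v/5)); t=lambda u,v:(*T,(190+u/5,170+(v-300)/5))
for n,a,b in [("pin",(352,127),(465,433)),("sh1",(322,70),(483,528)),("sh2",(243,75),(563,528)),("tape",(532,82),(279,475)),("tip",(243,235),(585,355)),("knob",(630,42),(172,455))]:
    print(n,tri([s(*a),t(*b)]))
for n,q in [("tapeT",(279,463)),("pin",(465,433)),("sleeve_end",(447,477))]: print(n,onz(*t(*q),.126))
from cell import manip
print(manip.grab_frame("wrist")["mount"])
E
```

```text
pin (array([0.60230315, 0.00965046, 0.13070147]), np.float64(0.001427469567239731))
sh1 (array([ 5.54853068e-01, -1.48297523e-04,  1.15299823e-01]), np.float64(0.001981294144380096))
sh2 (array([ 0.55461265, -0.04253368,  0.11936778]), np.float64(0.0014477128512792791))
tape (array([0.58105494, 0.10892813, 0.11929249]), np.float64(0.003110216437176315))
tip (array([ 0.65014037, -0.05444669,  0.1156223 ]), np.float64(0.0013488708173924593))
knob (array([0.58328884, 0.16035634, 0.1505766 ]), np.float64(0.0014481200227439768))
tapeT [0.58547383 0.1055675  0.126     ]
pin [0.60328412 0.00815586 0.126     ]
sleeve_end [0.57936946 0.01730879 0.126     ]
[[-1.20909035e-04 -9.59148505e-01 -2.82903042e-01  7.05695018e-02]
 [ 9.99997985e-01 -6.82839959e-04  1.88770022e-03  6.16842118e-04]
 [-2.00376234e-03 -2.82902244e-01  9.59146655e-01 -1.42268410e-01]
 [ 0.00000000e+00  0.00000000e+00  0.00000000e+00  1.00000000e+00]]
```

Heights agree with the text: pin top 0.131 against 0.136, rest 0.115 to 0.119, knob 0.151. The bar axis is at x≈0.58 and the slide is about 88 mm. I'll write a helper for relative moves and go to a viewpoint above the sleeve.

```bash
cat >> h.py <<'E'
def go(s,p,yaw=None):
    """normalised shift/twist to put TCP at world p, tool x at world angle yaw(deg)"""
    M=R.from_quat(s["tool_rot"]).as_matrix(); d=M.T@(np.array(p)-s["eef_pos"])
    cur=np.degrees(np.arctan2(M[1,0],M[0,0])); tw=0 if yaw is None else -(((yaw-cur)+180)%360-180)/180
    print("shift",np.round(d/.25,4),"twist",round(tw,4),"yaw",round(cur,2),"tcp",np.round(s["eef_pos"],4))
E
python3 -c "
from h import *;from cell import manip
go(manip.state(),(.60,-.02,.25),90)"
```

```text
shift [-2.3116 -1.8476 -0.075 ] twist 0.402 yaw 162.37 tcp [0.1892 0.5952 0.2307]
```

```bash
python3 -m jog '[[[-0.9,-0.72,-0.05],0.2,1],[[-0.9,-0.72,-0.05],0.2,1],[[-0.9,-0.72,-0.05],0.2,1],[[-0.9,-0.72,-0.05],0.2,1],[[-0.9,-0.72,-0.05],0.2,1],[[-0.9,-0.72,-0.05],0.2,1],[[-0.9,-0.72,-0.05],0.2,1],[[-0.9,-0.72,-0.05],0.2,1]]' 20; python3 -c "
from h import *;from cell import manip
go(manip.state(),(.60,-.02,.25),90)"
```

```text
clock: 0.82
eef_pos: [0.3517, 0.3511, 0.2439]
tool_rot: [0.453, 0.891, -0.001, 0.001]
wrist_force: [0.3, 0.6, -0.2]
grip_width: 0.0856
gripper_force: 0.0
shift [-1.7848 -0.0725 -0.0209] twist 0.2006 yaw 126.11 tcp [0.3517 0.3511 0.2439]
```

```bash
python3 -m jog '[[[-0.9,-0.04,-0.02],0.2,1],[[-0.9,-0.04,-0.02],0.2,1],[[-0.9,-0.04,-0.02],0.2,1],[[-0.9,-0.04,-0.02],0.2,1],[[-0.9,-0.04,-0.02],0.2,1],[[-0.9,-0.04,-0.02],0.2,1],[[-0.9,-0.04,-0.02],0.2,1],[[-0.9,-0.04,-0.02],0.2,1]]'; python3 -c "
from h import *;from cell import manip
go(manip.state(),(.60,-.02,.25),90)"
```

```text
clock: 1.48
eef_pos: [0.4747, 0.1682, 0.2486]
tool_rot: [0.706, 0.709, -0.0, -0.0]
wrist_force: [-0.4, 0.3, 0.5]
grip_width: 0.0857
gripper_force: 0.0
shift [-0.7552  0.4979 -0.0061] twist 0.0014 yaw 90.26 tcp [0.4747 0.1682 0.2486]
```

```bash
python3 -m jog '[[[-0.45,0.5,0],0,1],[[-0.45,0.5,0],0,1],[[-0.45,0.5,0],0,1],[[-0.45,0.5,0],0,1],[[-0.45,0.5,0],0,1],[[-0.45,0.5,0],0,1],[[-0.45,0.5,0],0,1],[[-0.45,0.5,0],0,1]]'; python3 -c "
from h import *;from cell import manip
wrist(manip,'w1')"
python3 -m jog '[[[-0.32,0,0],0,1],[[-0.32,0,0],0,1],[[-0.32,0,0],0,1],[[-0.32,0,0],0,1],[[-0.32,0,0],0,1],[[-0.32,0,0],0,1],[[-0.32,0,0],0,1],[[-0.32,0,0],0,1]]'; python3 -c "
from h import *;from cell import manip
wrist(manip,'w2')
a=cv2.imread('pics/w1.png');b=cv2.imread('pics/w2.png')
print(load('w1'))
cv2.imwrite('pics/w12.png',cv2.convertScaleAbs(np.vstack([a,b])[:, :],alpha=1.4))
cv2.imwrite('pics/w1b.png',cv2.convertScaleAbs(cv2.resize(a,(800,600),interpolation=cv2.INTER_CUBIC),alpha=1.4))
cv2.imwrite('pics/w2b.png',cv2.convertScaleAbs(cv2.resize(b,(800,600),interpolation=cv2.INTER_CUBIC),alpha=1.4))
"
```

```text
clock: 2.15
eef_pos: [0.599, 0.0587, 0.2485]
tool_rot: [0.704, 0.71, -0.0, -0.001]
wrist_force: [-1.0, 0.5, -0.0]
grip_width: 0.0855
gripper_force: 0.0
clock: 2.87
eef_pos: [0.6007, -0.0217, 0.2489]
tool_rot: [0.704, 0.71, 0.0, -0.0]
wrist_force: [-0.4, 0.7, -0.4]
grip_width: 0.0852
gripper_force: 0.0
(array([[289.22971568,   0.        , 282.03475935],
       [  0.        , 289.22971568, 208.64135589],
       [  0.        ,   0.        ,   1.        ]]), array([[ 9.99965678e-01,  8.25675766e-03,  6.84590243e-04,
        -6.01026309e-01],
       [ 7.73535532e-03, -9.60020233e-01,  2.79823724e-01,
         1.13335086e-02],
       [ 2.96765716e-03, -2.79808824e-01, -9.60051152e-01,
         4.09893782e-01],
       [ 0.00000000e+00,  0.00000000e+00,  0.00000000e+00,
         1.00000000e+00]]))
```

View pics/w1b.png

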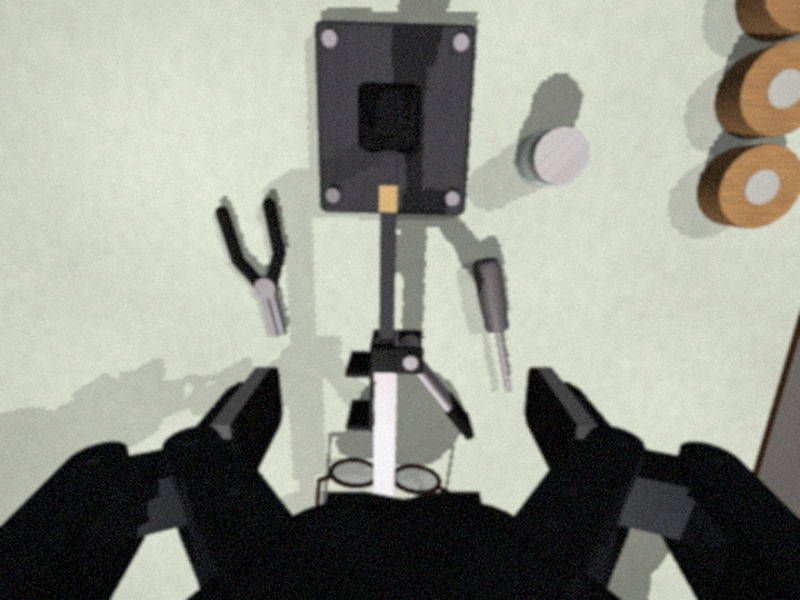

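View pics/w2b.png

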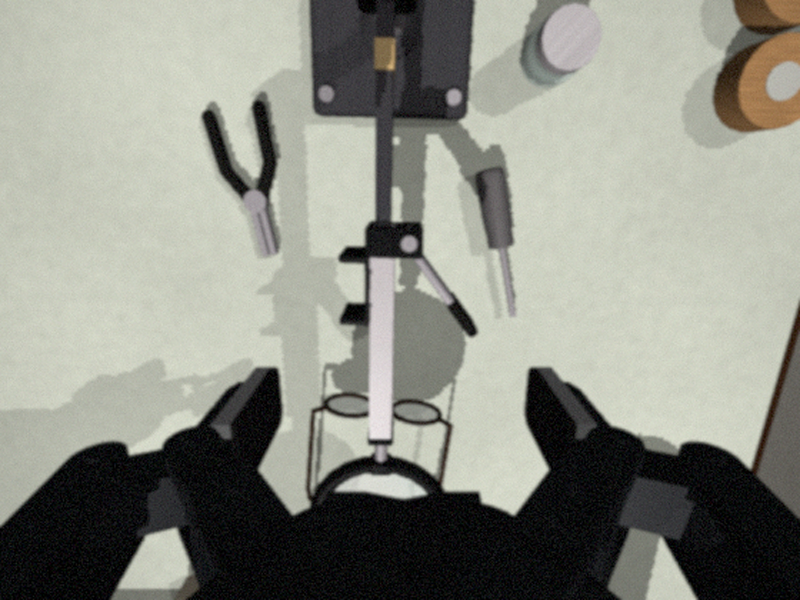

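Both views show the bar nearly vertical. Tape outer edge: w1 (388,213), w2 (384,69). Pin: w1 (411,362), w2 (409,244). The shoulders and the lever tip, w1 (468,437) and w2 (474,335), are also clear, and the fingers straddle the sleeve column.

Run:
```python
from h import *
A=load("w1");B=load("w2")
for n,a,b in [("pin",(411,362),(409,244)),("tape",(388,213),(384,69)),("tip",(470,436),(474,334)),("sh1 tip",(348,374),(341,260)),("sh2",(348,426),(341,322)),("barnear",(386,330),(383,222))]:
    print(n,tri([(*A,np.array(a)*.7),(*B,np.array(b)*.7)]))
for n,q,z in [("tape",(384,69),.126),("pin",(409,244),.136),("collar top edge",(383,224),.133),("sh1 top tip-post",(349,248),.133),("sh2",(349,303),.133),("bar at 150",(384,150),.126),("sleeve far end",(381,440),.129)]:
    print(n,onz(*B,np.array(q)*.7,z))
for n,q,z in [("tape",(388,213),.126),("pin",(411,362),.136),("collar top edge",(383,346),.133),("sh1 top tip-post",(355,352),.133),("sh2",(355,402),.133),("bar at 300",(386,300),.126)]:
    print(n,onz(*A,np.array(q)*.7,z))
```

```text
pin (array([0.60616455, 0.01012047, 0.13297892]), np.float64(0.00021579085394196008))
tape (array([0.59068384, 0.10930628, 0.12884121]), np.float64(8.674245116616276e-05))
tip (array([ 0.6512574 , -0.05266302,  0.1257599 ]), np.float64(0.00019746205246857744))
sh1 tip (array([ 0.56257595, -0.00110409,  0.12923391]), np.float64(0.00014436581331577053))
sh2 (array([ 0.56090257, -0.0441698 ,  0.12687128]), np.float64(0.00027203415724283365))
barnear (array([0.58811452, 0.02006358, 0.09819407]), np.float64(5.7275543130148694e-05))
tape [0.5904814  0.10994681 0.126     ]
pin [0.60589408 0.01058306 0.136     ]
collar top edge [0.58972163 0.02240653 0.133     ]
sh1 top tip-post [0.56827474 0.00731326 0.133     ]
sh2 [ 0.56723912 -0.02882248  0.133     ]
bar at 150 [0.59026335 0.065992   0.126     ]
sleeve far end [ 0.58718881 -0.13506215  0.129     ]
tape [0.59067373 0.10907814 0.126     ]
pin [0.60630206 0.01153558 0.136     ]
collar top edge [0.5873885  0.02172126 0.133     ]
sh1 top tip-post [0.56845469 0.01720124 0.133     ]
sh2 [ 0.56753667 -0.02076762  0.133     ]
bar at 300 [0.58923212 0.05192811 0.126     ]
```

Consistent: the bar axis is x≈0.589, the sleeve end y≈0.021, the tape edge y≈0.1095 and the rest centre about (0.578, −0.021). I'll shift, then hover above the rest.

```bash
python3 -c "
from h import *;from cell import manip
go(manip.state(),(.610,-.021,.147),89.3)"
python3 -m jog '[[[0,0.04,0],0,0.88],[[0,0.04,0.1],0,0.88],[[0,0.04,0.25],0,0.88],[[0,0.04,0.4],0,0.88],[[0,0.04,0.4],0,0.88],[[0,0.04,0.4],0,0.88],[[0,0.04,0.4],0,0.88],[[0,0.04,0.4],0,0.88]]'; python3 -c "
from h import *;from cell import manip
s=wrist(manip,'w3')
go(s,(.610,-.021,.092),89.3)
b=cv2.imread('pics/w3.png')
cv2.imwrite('pics/w3b.png',cv2.convertScaleAbs(cv2.resize(b,(800,600),interpolation=cv2.INTER_CUBIC),alpha=1.6,beta=15))
"
```

```text
shift [0.0035 0.0371 0.4074] twist 0.0063 yaw 90.44 tcp [ 0.6007 -0.022   0.2488]
clock: 3.58
eef_pos: [0.6128, -0.0229, 0.1514]
tool_rot: [0.705, 0.709, 0.001, 0.002]
wrist_force: [0.7, 0.1, 0.1]
grip_width: 0.0749
gripper_force: 0.0
shift [ 0.0076 -0.0122  0.2375] twist 0.0059 yaw 90.37 tcp [ 0.6128 -0.0229  0.1514]
```

View pics/w3b.png

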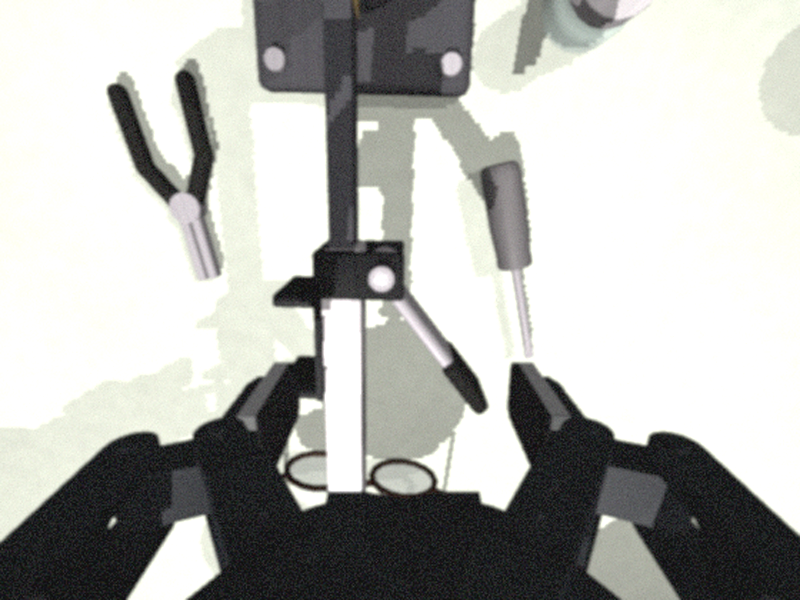

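The picture shows the left fingertip's inner edge near (298,360) and the post-side shoulder at (275–315, 280–305). The other shoulder is partly hidden behind the finger, at (300–320, 360–398). The pin is at (382,279). I'll check the fingertip's place numerically.

Run:
```python
from h import *
C=load("w3")
for n,q,z in [("pin",(382,279),.136),("fingertip L corner",(298,360),.16),("same",(298,360),.151),("R",(512,365),.16),("plate face/sh1 inner",(316,306),.133),("sh1 tip inner",(275,304),.133),("sh2 post edge",(300,358),.133),("sh2 out edge",(318,397),.133)]:
    print(n,onz(*C,np.array(q)*.7,z))
for X in [(.575,-.012,.16),(.575,-.012,.151),(.651,-.012,.155),(.568,-.003,.133),(.568,-.039,.133)]: print(X,proj(*C,np.array(X))/.7)
```

```text
pin [0.60589335 0.01070939 0.136     ]
fingertip L corner [ 0.57718248 -0.01289554  0.16      ]
same [ 0.57477987 -0.01706294  0.151     ]
R [ 0.65275744 -0.01456904  0.16      ]
plate face/sh1 inner [ 0.57883344 -0.00143713  0.133     ]
sh1 tip inner [ 0.56225781 -0.00065841  0.133     ]
sh2 post edge [ 0.57087727 -0.02447462  0.133     ]
sh2 out edge [ 0.57752213 -0.0429016   0.133     ]
(0.575, -0.012, 0.16) [291.6070698  357.63962518]
(0.575, -0.012, 0.151) [297.7101733  347.51084334]
(0.651, -0.012, 0.155) [504.18514346 352.55103583]
(0.568, -0.003, 0.133) [289.58250003 309.54977527]
(0.568, -0.039, 0.133) [295.46267743 388.8842137 ]
```

```bash
python3 -m jog '[[[0.006,-0.012,0],0.006,0.88],[[0.006,-0.012,0],0.006,0.88],[[0.006,-0.012,0.06],0.006,0.88],[[0.006,-0.012,0.12],0.006,0.88],[[0.006,-0.012,0.18],0.006,0.88],[[0.006,-0.012,0.235],0.006,0.88],[[0.006,-0.012,0.235],0.006,0.88],[[0.006,-0.012,0.235],0.006,0.88]]'; python3 -c "
from h import *;from cell import manip
s=manip.state()
go(s,(.610,.067,.092),89.3)
"
```

```text
clock: 4.3
eef_pos: [0.6074, -0.0213, 0.0897]
tool_rot: [0.712, 0.703, -0.0, -0.0]
wrist_force: [0.3, 0.4, -0.0]
grip_width: 0.0754
gripper_force: 0.0
shift [ 0.3533  0.006  -0.009 ] twist -0.0001 yaw 89.28 tcp [ 0.6074 -0.0213  0.0897]
```

```bash
python3 -m jog '[[[0.02,0.01,-0.005],0,0.88],[[0.07,0.01,-0.005],0,0.88],[[0.12,0.01,-0.005],0,0.88],[[0.17,0.01,-0.005],0,0.88],[[0.22,0.01,-0.005],0,0.88],[[0.27,0.01,-0.005],0,0.88],[[0.29,0.01,-0.005],0,0.88],[[0.29,0.01,-0.005],0,0.88]]'; python3 -c "
from h import *;from cell import manip
s=wrist(manip,'w4')
go(s,(.610,.0755,.092),89.3)
b=cv2.imread('pics/w4.png')
cv2.imwrite('pics/w4b.png',cv2.convertScaleAbs(cv2.resize(b[:315,140:420],None,fx=2,fy=2,interpolation=cv2.INTER_CUBIC)[:600],alpha=1.6,beta=15))
"
```

```text
clock: 4.97
eef_pos: [0.6107, 0.0532, 0.0913]
tool_rot: [0.711, 0.703, -0.0, -0.0]
wrist_force: [0.4, -0.4, 0.2]
grip_width: 0.0747
gripper_force: 0.0
shift [ 0.0893 -0.0039 -0.0029] twist 0.0005 yaw 89.38 tcp [0.6107 0.0532 0.0913]
```

View pics/w4b.png

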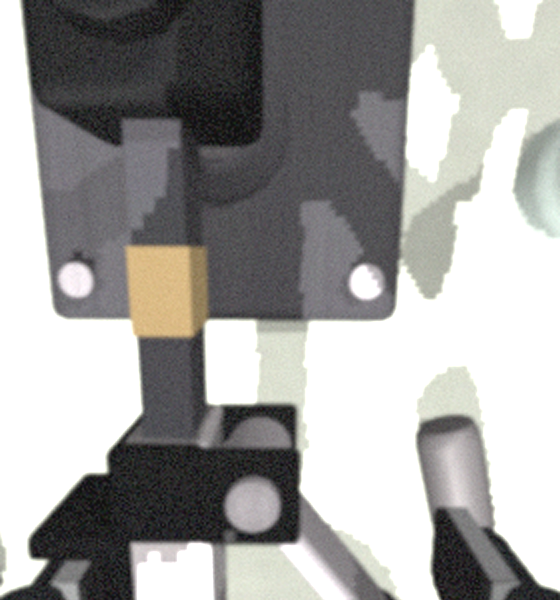

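The sleeve has moved. In the 2x crop (offset 140,0) the tape's outer edge is at row 337, the collar's top front edge at about row 450, and the pin at (252,504).

Run:
```python
from h import *
C=load("w4"); f=lambda u,v:(140+u/2,v/2)
for n,q,z in [("tape",(165,337),.126),("tape side",(203,334),.126),("pin",(252,504),.136),("collar front top",(240,450),.133),("collar front top L",(130,450),.133),("bar/collar",(170,438),.126),("sh1 tip outer",(88,475),.133),("collar bottom front",(260,407),.097)]:
    print(n,onz(*C,f(*q),z))
```

```text
tape [0.59053271 0.1094141  0.126     ]
tape side [0.59763071 0.1098936  0.126     ]
pin [0.60646915 0.07999519 0.136     ]
collar front top [0.60435383 0.08946173 0.133     ]
collar front top L [0.58411404 0.08969133 0.133     ]
bar/collar [0.5901575  0.08963487 0.126     ]
sh1 tip outer [0.57586789 0.0848501  0.133     ]
collar bottom front [0.60660668 0.08784965 0.097     ]
```

The gap is about 20 mm. Pushing 17 mm, then looking again.

```bash
python3 -m jog '[[[0.02,0,0],0,0.88],[[0.04,0,0],0,0.88],[[0.055,0,0],0,0.88],[[0.065,0,0],0,0.88],[[0.068,0,0],0,0.88],[[0.068,0,0],0,0.88],[[0.068,0,0],0,0.88],[[0.068,0,0],0,0.88]]'; python3 -c "
from h import *;from cell import manip
s=wrist(manip,'w5'); print(s['eef_pos'],s['wrist_force'])
b=cv2.imread('pics/w5.png')
cv2.imwrite('pics/w5b.png',cv2.convertScaleAbs(cv2.resize(b[130:270,190:310],None,fx=4,fy=4,interpolation=cv2.INTER_CUBIC),alpha=1.8,beta=25))
"
```

```text
clock: 5.68
eef_pos: [0.6119, 0.0682, 0.0915]
tool_rot: [0.712, 0.703, 0.001, 0.0]
wrist_force: [-0.2, -0.4, 0.1]
grip_width: 0.0751
gripper_force: 0.0
[0.61189209 0.06824907 0.0915384 ] [-0.20596243 -0.38844674  0.08005611]
```

View pics/w5b.png

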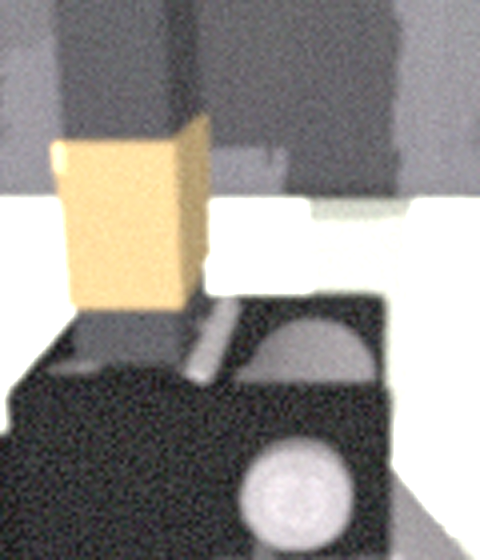

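Tape edge at crop row 308, bar/collar junction at about row 366, collar top front edge at about row 382, pin at (297,493).

Run:
```python
from h import *
C=load("w5"); f=lambda u,v:(190+u/4,130+v/4)
for n,q,z in [("tape",(130,308),.126),("tape+1",(130,312),.126),("pin",(297,493),.136),("collar front top",(240,383),.133),("bar/collar",(130,367),.126),("collar bottom",(330,296),.097)]:
    print(n,onz(*C,f(*q),z))
b=cv2.imread('pics/w5.png').astype(int)
for c in (218,222,226): print(c,[tuple(b[r,c]) for r in range(203,230)])
for c in (245,): print(c,b[198:232,c].sum(1))
```

```text
tape [0.59064366 0.10958938 0.126     ]
tape+1 [0.5906152  0.10918646 0.126     ]
pin [0.60692418 0.0944744  0.136     ]
collar front top [0.60178724 0.10422757 0.133     ]
bar/collar [0.59021798 0.10356302 0.126     ]
collar bottom [0.6090326  0.10259599 0.097     ]
218 [(np.int64(78), np.int64(114), np.int64(133)), (np.int64(78), np.int64(113), np.int64(133)), (np.int64(81), np.int64(113), np.int64(134)), (np.int64(74), np.int64(105), np.int64(122)), (np.int64(61), np.int64(78), np.int64(90)), (np.int64(48), np.int64(48), np.int64(53)), (np.int64(45), np.int64(42), np.int64(43)), (np.int64(40), np.int64(37), np.int64(37)), (np.int64(49), np.int64(48), np.int64(47)), (np.int64(42), np.int64(38), np.int64(40)), (np.int64(45), np.int64(44), np.int64(42)), (np.int64(43), np.int64(43), np.int64(43)), (np.int64(44), np.int64(43), np.int64(44)), (np.int64(39), np.int64(36), np.int64(38)), (np.int64(46), np.int64(46), np.int64(46)), (np.int64(41), np.int64(40), np.int64(42)), (np.int64(43), np.int64(38), np.int64(39)), (np.int64(38), np.int64(39), np.int64(41)), (np.int64(32), np.int64(31)
[... 2194 characters left out ...]
47), np.int64(48), np.int64(45)), (np.int64(43), np.int64(37), np.int64(36)), (np.int64(45), np.int64(44), np.int64(44)), (np.int64(33), np.int64(34), np.int64(34)), (np.int64(32), np.int64(34), np.int64(30)), (np.int64(7), np.int64(11), np.int64(12)), (np.int64(14), np.int64(16), np.int64(17)), (np.int64(2), np.int64(9), np.int64(13)), (np.int64(22), np.int64(18), np.int64(19)), (np.int64(24), np.int64(16), np.int64(15)), (np.int64(22), np.int64(18), np.int64(21)), (np.int64(18), np.int64(12), np.int64(14)), (np.int64(19), np.int64(6), np.int64(17))]
245 [654 649 645 656 590 421 272 232 256 249 260 241 253 254 260 255 232 239
 224 194 177 130 107  88  73  43  39   2  18  79  32  30  43  49]
```

About 5.5 mm remain. Pushing 4.5 mm.

```bash
python3 -m jog '[[[0.006,0,0],0,0.88],[[0.012,0,0],0,0.88],[[0.018,0,0],0,0.88],[[0.018,0,0],0,0.88],[[0.018,0,0],0,0.88],[[0.018,0,0],0,0.88],[[0.018,0,0],0,0.88],[[0.018,0,0],0,0.88]]'
cat > gap.py <<'E'
from h import *;from cell import manip
import sys
n=sys.argv[1]; s=wrist(manip,n); print(np.round(s['eef_pos'],4),np.round(s['wrist_force'],1))
b=cv2.imread(f'pics/{n}.png').astype(int)
C=load(n)
p=proj(*C,np.array([.5905,.1096,.126])); print("tape expected",p)
c=int(round(p[0])); r0=int(p[1])
m=b[r0-8:r0+26,c-4:c+5].mean(1)
for i,v in enumerate(m): print(r0-8+i,"RminusB %d  G %d"%(v[2]-v[0],v[1]),end=" | ")
cv2.imwrite(f'pics/{n}b.png',cv2.convertScaleAbs(cv2.resize(b[130:270,190:310].astype(np.uint8),None,fx=4,fy=4,interpolation=cv2.INTER_CUBIC),alpha=2.5,beta=30))
E
python3 gap.py w6
```

```text
clock: 6.4
eef_pos: [0.6112, 0.0727, 0.0912]
tool_rot: [0.712, 0.703, -0.0, -0.0]
wrist_force: [-0.3, 0.4, 0.4]
grip_width: 0.0752
gripper_force: 0.0
[0.6112 0.0727 0.0912] [-0.3  0.4  0.4]
tape expected [224.43844598 218.22173834]
210 RminusB 56  G 113 | 211 RminusB 56  G 114 | 212 RminusB 56  G 113 | 213 RminusB 56  G 114 | 214 RminusB 56  G 113 | 215 RminusB 57  G 113 | 216 RminusB 56  G 113 | 217 RminusB 50  G 104 | 218 RminusB 32  G 81 | 219 RminusB 9  G 55 | 220 RminusB 0  G 53 | 221 RminusB 0  G 70 | 222 RminusB 1  G 76 | 223 RminusB 2  G 66 | 224 RminusB 1  G 41 | 225 RminusB 1  G 17 | 226 RminusB 0  G 10 | 227 RminusB -1  G 14 | 228 RminusB 1  G 15 | 229 RminusB -2  G 11 | 230 RminusB 0  G 14 | 231 RminusB 0  G 17 | 232 RminusB 0  G 14 | 233 RminusB -1  G 15 | 234 RminusB -1  G 16 | 235 RminusB -1  G 14 | 236 RminusB -1  G 13 | 237 RminusB 2  G 16 | 238 RminusB 0  G 16 | 239 RminusB 0  G 17 | 240 RminusB 0  G 17 | 241 RminusB 1  G 17 | 242 RminusB 0  G 15 | 243 RminusB -1  G 13 |
```

Run:
```python
from h import *
C=load("w6")
for n,q,z in [("tape",(224.4,218.2),.126),("junction",(224.4,220.2),.126),("front top",(224.4,224.2),.133)]: print(n,onz(*C,q,z))
```

```text
tape [0.59048559 0.10960913 0.126     ]
junction [0.59042918 0.10878618 0.126     ]
front top [0.59181186 0.10956611 0.133     ]
```

View pics/w6b.png

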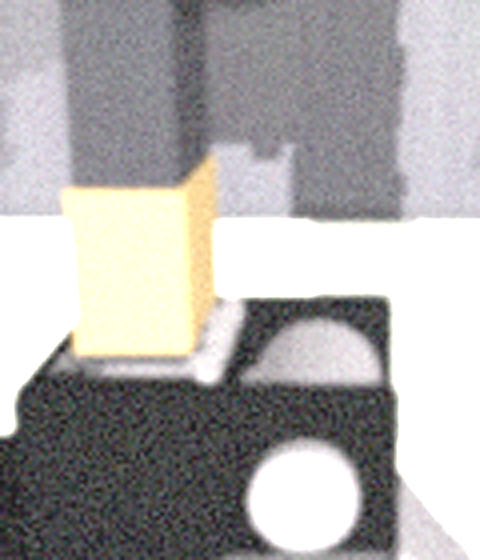

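The pale strip at crop rows 362–375 is the sleeve's end face, with a thin dark sliver of bar between it and the tape edge at row 355: roughly 0.8 mm remaining. One small push.

```bash
python3 -m jog '[[[0.003,0,0],0,0.88],[[0.003,0,0],0,0.88],[[0.003,0,0],0,0.88],[[0.003,0,0],0,0.88],[[0.003,0,0],0,0.88],[[0.003,0,0],0,0.88],[[0.003,0,0],0,0.88],[[0.003,0,0],0,0.88]]'; python3 gap.py w7
```

```text
clock: 7.12
eef_pos: [0.6112, 0.0733, 0.0912]
tool_rot: [0.711, 0.703, -0.0, -0.0]
wrist_force: [-1.4, -2.0, -0.2]
grip_width: 0.0746
gripper_force: 1.2
[0.6112 0.0733 0.0912] [-1.4 -2.  -0.2]
tape expected [224.48971827 219.49428682]
211 RminusB 55  G 113 | 212 RminusB 55  G 114 | 213 RminusB 57  G 114 | 214 RminusB 57  G 113 | 215 RminusB 57  G 114 | 216 RminusB 57  G 114 | 217 RminusB 55  G 114 | 218 RminusB 51  G 107 | 219 RminusB 37  G 87 | 220 RminusB 13  G 67 | 221 RminusB 1  G 66 | 222 RminusB 0  G 70 | 223 RminusB 2  G 62 | 224 RminusB 2  G 40 | 225 RminusB 0  G 20 | 226 RminusB 1  G 11 | 227 RminusB 0  G 16 | 228 RminusB 1  G 13 | 229 RminusB 0  G 13 | 230 RminusB -1  G 16 | 231 RminusB -2  G 15 | 232 RminusB -2  G 15 | 233 RminusB 0  G 11 | 234 RminusB 5  G 14 | 235 RminusB -2  G 14 | 236 RminusB -1  G 20 | 237 RminusB 0  G 12 | 238 RminusB 0  G 15 | 239 RminusB 0  G 15 | 240 RminusB 1  G 17 | 241 RminusB 0  G 16 | 242 RminusB 1  G 16 | 243 RminusB 0  G 13 | 244 RminusB -1  G 17 |
```

Now about 0.3 mm. I'll nudge it the rest of the way and start closing, shifting the tool so the rest finger stays next to the plate.

```bash
python3 -m jog '[[[0.002,0,0],0,0.88],[[0.002,0.006,0],0,0.86],[[0.002,0.006,0],0,0.82],[[0.002,0,0],0,0.78],[[0.002,-0.006,0],0,0.74],[[0.002,-0.01,0],0,0.71],[[0.002,-0.01,0],0,0.7],[[0.002,-0.01,0],0,0.7]]'; python3 gap.py w8|cut -c1-420
```

```text
clock: 7.83
eef_pos: [0.6068, 0.0739, 0.0914]
tool_rot: [0.712, 0.703, -0.002, -0.002]
wrist_force: [-8.9, -1.8, 8.4]
grip_width: 0.0601
gripper_force: 5.4
[0.6068 0.0739 0.0914] [-8.9 -1.8  8.4]
tape expected [235.48057662 220.8114373 ]
212 RminusB 56  G 115 | 213 RminusB 56  G 115 | 214 RminusB 56  G 116 | 215 RminusB 56  G 116 | 216 RminusB 56  G 116 | 217 RminusB 58  G 115 | 218 RminusB 57  G 115 | 219 RminusB 55  G 112 | 220 RminusB 40  G 101 | 221 RminusB 17  G 92 | 222 RminusB 5  G 82 | 223 RminusB 1  G 63 | 224 RminusB 2  G 35 | 225 RminusB 0  G 13 | 226 RminusB 0  G 10 | 227 RminusB 0  G 12 | 228 RminusB 0  G 14 | 229 RminusB -1  G 14 | 230
```

Run:
```python
from h import *
for w in ("w6","w7","w8"):
  C=load(w)
  for z in (.126,.129,.133): print(w,z,proj(*C,np.array([.5905,.1096,z])))
b=cv2.imread('pics/w8.png')[190:240,195:275]
cv2.imwrite('pics/w8c.png',cv2.convertScaleAbs(cv2.resize(b,None,fx=8,fy=8,interpolation=cv2.INTER_CUBIC),alpha=2.2,beta=20))
```

```text
w6 0.126 [224.43844598 218.22173834]
w6 0.129 [222.94423341 220.67700892]
w6 0.133 [220.8259958  224.15766929]
w7 0.126 [224.48971827 219.49428682]
w7 0.129 [222.99934451 221.98190332]
w7 0.133 [220.88673655 225.50810497]
w8 0.126 [235.48057662 220.8114373 ]
w8 0.129 [234.24939861 223.32522348]
w8 0.133 [232.50456609 226.88777561]
```

View pics/w8c.png

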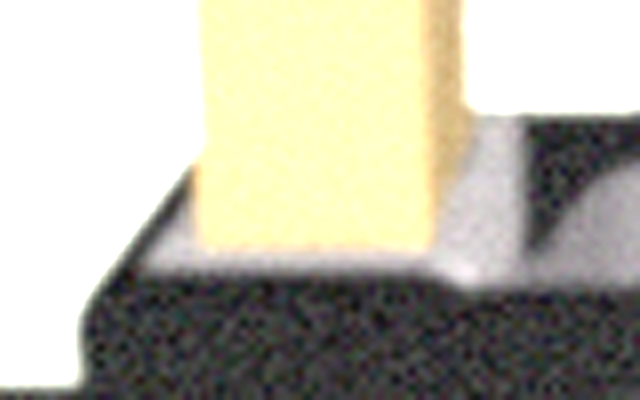

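The tape edge now meets the sleeve's pale end face, with the strip at crop rows 248–272 and no dark sliver between. Closing further onto the lever with the arm following.

```bash
python3 -m jog '[[[0,-0.008,0],0,0.68],[[0,-0.014,0],0,0.65],[[0,-0.02,0],0,0.62],[[0,-0.025,0],0,0.59],[[0.001,-0.03,0],0,0.56],[[0.001,-0.034,0],0,0.54],[[0.001,-0.034,0],0,0.54],[[0.001,-0.034,0],0,0.54]]' 30; python3 gap.py w9|cut -c1-420
```

```text
clock: 8.55
eef_pos: [0.6002, 0.0742, 0.0922]
tool_rot: [0.712, 0.703, -0.0, -0.0]
wrist_force: [-6.3, -3.0, 10.2]
grip_width: 0.0459
gripper_force: 9.3
[0.6002 0.0742 0.0922] [-6.3 -3.  10.2]
tape expected [252.93660933 220.57479787]
212 RminusB 56  G 115 | 213 RminusB 57  G 115 | 214 RminusB 57  G 115 | 215 RminusB 57  G 116 | 216 RminusB 57  G 116 | 217 RminusB 56  G 116 | 218 RminusB 57  G 115 | 219 RminusB 53  G 107 | 220 RminusB 40  G 82 | 221 RminusB 22  G 49 | 222 RminusB 5  G 25 | 223 RminusB -1  G 14 | 224 RminusB 0  G 13 | 225 RminusB 0  G 14 | 226 RminusB 2  G 14 | 227 RminusB 1  G 13 | 228 RminusB 0  G 16 | 229 RminusB 0  G 15 | 230 R
```

No pictures left to view, so I'll read this one numerically.

Run:
```python
import cv2,numpy as np
for n,c0 in (("w8",235),("w9",253)):
    b=cv2.imread(f"pics/{n}.png").astype(int)
    print(n,"cols",list(range(c0-24,c0+34,3)))
    for r in range(202,232): print(r,' '.join('%3d%s'%(b[r,c-1:c+2,1].mean(),'T' if (b[r,c-1:c+2,2]-b[r,c-1:c+2,0]).mean()>25 else ' ') for c in range(c0-24,c0+34,3)))
```

```text
w8 cols [211, 214, 217, 220, 223, 226, 229, 232, 235, 238, 241, 244, 247, 250, 253, 256, 259, 262, 265, 268]
202 229  229  219  135T 115T 117T 115T 117T 116T 115T 117T 114T 103T  77T 123  206  212  210  211  210 
203 229  229  219  137T 117T 115T 117T 115T 116T 115T 117T 115T 106T  77T  96T 148  149  144  146  144 
204 228  229  219  134T 115T 116T 116T 114T 116T 115T 116T 116T 105T  79T  79T  92   83   70   69   67 
205 229  229  221  137T 114T 115T 116T 117T 115T 114T 116T 116T 106T  79T  77T  82   66   28   20   25 
206 229  230  220  139T 114T 116T 115T 116T 116T 115T 116T 116T 104T  79T  79T  87   66   13   13   16 
207 229  229  219  141T 117T 113T 114T 116T 116T 115T 117T 116T 106T  76T  73   85   63   19   10    9 
208 230  228  214  129T 114T 116T 114T 115T 114T 116T 118T 115T 108T  78T  76   86   66   17   11   19 
209 228  228  195  117T 114T 116T 117T 115T 115T 115T 117T 116T 104T  78T  75   85   67   16   18   14 
210 228  227  162  108T 118T 117T 114T 118T 116T 114T 115T 114T 106T  77T  76   86   68   18   15   15 
211 228  224  125  101T 113T 117T 115T 117T 115T 116T 1
[... 4656 characters left out ...]
9   11    9   15   13   14   11   13   10   22   43   33   33   28   27   29 
226  16    8   15   14   13   14    9   15   11   16    9    6    9   14   16   11   18   21   19   19 
227  18   11   18   12   13   17   16   10   14   14   14   15   12   14    9   18   20    9    9   11 
228  15   23   12   18   13   18   11   20   16   13   12   18   16   14   12   14   14   12   16   14 
229  18    9   13   15   15   11   18   13   18   15   17   16   17   15   10   17   16   15   13   15 
230  16   16   14   13    9   13   19   14   15   12   16   16   19   18   13   17   14    8   14   15 
231  16   12   11   13   18   12   13   19   18   13   14    9   16   15   19    9   17   17   17   18
```

The sleeve's end is flush with the tape edge, to within about 0.3 mm (if anything slightly past it). I ease the push by 0.25 mm and squeeze the lever shut, with the arm following.

```bash
python3 -m jog '[[[-0.001,-0.004,0],0,0.51],[[-0.001,-0.008,0],0,0.48],[[-0.001,-0.013,0],0,0.45],[[-0.001,-0.018,0],0,0.42],[[-0.001,-0.023,0],0,0.39],[[-0.001,-0.028,0],0,0.36],[[-0.001,-0.032,0],0,0.34],[[-0.001,-0.033,0],0,0.32]]' 40; python3 gap.py w10|cut -c1-420
```

```text
clock: 9.27
eef_pos: [0.5917, 0.073, 0.0934]
tool_rot: [0.712, 0.703, -0.001, 0.0]
wrist_force: [-9.8, -9.6, 20.9]
grip_width: 0.0292
gripper_force: 39.3
[0.5917 0.073  0.0934] [-9.8 -9.6 20.9]
tape expected [274.36651014 216.5799045 ]
208 RminusB 55  G 114 | 209 RminusB 56  G 113 | 210 RminusB 55  G 113 | 211 RminusB 56  G 113 | 212 RminusB 55  G 113 | 213 RminusB 55  G 113 | 214 RminusB 55  G 114 | 215 RminusB 50  G 107 | 216 RminusB 35  G 87 | 217 RminusB 14  G 62 | 218 RminusB 0  G 45 | 219 RminusB -2  G 33 | 220 RminusB -1  G 24 | 221 RminusB 1  G 16 | 222 RminusB 3  G 13 | 223 RminusB -1  G 13 | 224 RminusB -2  G 10 | 225 RminusB 0  G 13 | 22
```

Width 29.2 mm means the lever is shut, but the TCP gave about 1 mm outward. Measuring the gap.

Run:
```python
import cv2,numpy as np
from h import *
for n,c0 in (("w10",274),):
    C=load(n)
    for z in (.126,.129,.133): print(z,proj(*C,np.array([.5905,.1096,z])))
    b=cv2.imread(f"pics/{n}.png").astype(int)
    print(n,"cols",list(range(c0-24,c0+34,3)))
    for r in range(204,228): print(r,' '.join('%3d%s'%(b[r,c-1:c+2,1].mean(),'T' if (b[r,c-1:c+2,2]-b[r,c-1:c+2,0]).mean()>25 else ' ') for c in range(c0-24,c0+34,3)))
C=load("w9")
for z in (.126,.129,.133): print(z,proj(*C,np.array([.5905,.1096,z])))
```

```text
0.126 [274.36651014 216.5799045 ]
0.129 [274.17941691 218.95830985]
0.133 [273.91450003 222.326041  ]
w10 cols [250, 253, 256, 259, 262, 265, 268, 271, 274, 277, 280, 283, 286, 289, 292, 295, 298, 301, 304, 307]
204 225  146   38   91T 113T 112T 113T 112T 113T 112T 115T 114T 108T  82   40   13   17   16   15   17 
205 223  121   31   95T 113T 114T 113T 113T 113T 112T 114T 113T 109T  84   45   14   20   14   12   16 
206 222  101   29   97T 114T 114T 114T 112T 114T 113T 113T 115T 109T  85   45   22   20   10   12   19 
207 217   88   34  100T 112T 114T 113T 113T 113T 113T 115T 113T 110T  85   49   13   16   23   13   15 
208 211   64   40   99T 114T 112T 113T 115T 113T 113T 115T 112T 106T  84   46   16   19   12   25   33 
209 204   52   47   97T 113T 114T 114T 112T 113T 113T 113T 114T 108T  83   50   18   18   18   34   52 
210 191   42   52  100T 113T 113T 114T 113T 113T 114T 111T 113T 108T  87   60   37   29   28   55   66 
211 172   30   62   97T 113T 114T 112T 112T 112T 114T 114T 116T 107T  87   69   54   48   48   60   68 
212 149   21   61   98T 111T 114T 115T 113T 114T 112T 11
[... 1009 characters left out ...]
18   12    5   10   14   14   16   38   51   75   96   73   71   71   62   63 
223  12   22   21   24    5   10    9    9   14   15   15   22   22   51   85   63   66   65   57   59 
224  13    9   14   19   12    7   13    7   11   12    5   16   16   31   51   39   43   43   34   39 
225  11   13   11   14    8    8   13   14   15   10   15    8   13   14   24   25   23   23   17   19 
226  17   13   11   19   15   10   11   20   13   14   13   11   20    5    9   15   10   17   11   14 
227  20   17   16   15   14   22   17   15   10   10   18    5   17   16   12   16   15   13   14   10 
0.126 [252.93660933 220.57479787]
0.129 [252.19671434 223.06237087]
0.133 [251.14862052 226.5861275 ]
```

The lever is shut (29.2 mm) and the sleeve gave about 1 mm outward while the cam bit. I'll try a gentle inward push and relieve the vertical load.

```bash
python3 -m jog '[[[0.001,0,-0.003],0,0.3],[[0.002,0,-0.005],0,0.3],[[0.003,0,-0.006],0,0.3],[[0.004,0,-0.006],0,0.3],[[0.005,0,-0.006],0,0.3],[[0.006,0,-0.006],0,0.3],[[0.006,0,-0.006],0,0.3],[[0.006,0,-0.006],0,0.3]]' 50; python3 gap.py w11|cut -c1-420;  python3 - <<'E'
import cv2
from h import *
C=load("w11"); c0=274
for z in (.126,.129,.133): print(z,proj(*C,np.array([.5905,.1096,z])))
b=cv2.imread("pics/w11.png").astype(int)
for r in range(212,228): print(r,' '.join('%3d'%(b[r,c-1:c+2,1].mean()) for c in range(c0-24,c0+34,3)))
E
```

```text
clock: 9.98
eef_pos: [0.5916, 0.073, 0.0935]
tool_rot: [0.712, 0.703, -0.002, 0.001]
wrist_force: [-6.4, -16.8, 10.5]
grip_width: 0.0287
gripper_force: 51.0
[0.5916 0.073  0.0935] [ -6.4 -16.8  10.5]
tape expected [274.53250993 216.79828804]
208 RminusB 55  G 114 | 209 RminusB 55  G 114 | 210 RminusB 55  G 113 | 211 RminusB 54  G 114 | 212 RminusB 55  G 114 | 213 RminusB 56  G 114 | 214 RminusB 55  G 113 | 215 RminusB 53  G 109 | 216 RminusB 41  G 95 | 217 RminusB 22  G 67 | 218 RminusB 3  G 47 | 219 RminusB -2  G 35 | 220 RminusB -1  G 22 | 221 RminusB 1  G 13 | 222 RminusB 0  G 10 | 223 RminusB 2  G 8 | 224 RminusB -4  G 10 | 225 RminusB 0  G 12 | 226 
0.126 [274.53250993 216.79828804]
0.129 [274.34503746 219.19398088]
0.133 [274.07960041 222.58597557]
212 165  19  18  84 111 113 113 113 113 114 115 115 105  84  76  69  68  62  65  68
213 145  16  16  81 115 112 113 113 115 115 113 115 104  82  79  71  73  66  62  66
214 123  12  16  82 113 116 114 112 113 113 114 112 105  80  76  71  74  66  65  66
215 102  17  15  80 110 110 109 110 110 109 109 110 101  80  80  71  74  65  64  68
[... 308 characters left out ...]
  76  83  71  72  71  61  65
220  25  13  15  15  20  19  27  16  27  24  25  26  21  74  85  72  71  73  64  68
221  20   7  12  14  11  12  15   7  12  15  15  24  21  73  90  73  73  73  63  66
222   6  10  13  14  12  16   8  17   7  10  12  22  23  64  96  73  73  73  61  65
223   9  10  15  13  17   7  15   4  10  10   8  14   8  49  89  67  63  65  55  56
224  11   6  12  10  11   7  11  13   8  10  14   8   8  24  59  45  41  44  40  40
225  14  20  12  13  14  14  13  11   9  16  16   8  15  15  27  21  19  22  18  20
226  15  12  12  22  15   6  18   8  10  18   7  17  15  19  15  14  15  19  18   9
227  11  10  15  13  15  12   9  19  10   9  12  10   8  12  13  17  11  15  13  14
```

Locked, with roughly 1 mm of gap left. One firmer but safe push (about 30 N), then I check whether it creeps.

```bash
python3 -m jog '[[[0.002,0,0],0,0.3],[[0.004,0,0],0,0.3],[[0.006,0,0],0,0.3],[[0.008,0,0],0,0.3],[[0.01,0,0],0,0.3],[[0.011,0,0],0,0.3],[[0.011,0,0],0,0.3],[[0.011,0,0],0,0.3]]' 60; python3 gap.py w12|cut -c1-420;  python3 - <<'E'
import cv2
from h import *
C=load("w12"); c0=274
for z in (.126,.133): print(z,proj(*C,np.array([.5905,.1096,z])))
b=cv2.imread("pics/w12.png").astype(int)
for r in range(214,227): print(r,' '.join('%3d'%(b[r,c-1:c+2,1].mean()) for c in range(c0-24,c0+34,3)))
E
```

```text
clock: 10.7
eef_pos: [0.5916, 0.0735, 0.0935]
tool_rot: [0.712, 0.703, -0.003, 0.001]
wrist_force: [-7.5, -29.0, 11.2]
grip_width: 0.0285
gripper_force: 60.5
[0.5916 0.0735 0.0935] [ -7.5 -29.   11.2]
tape expected [274.60703531 218.14326073]
210 RminusB 56  G 112 | 211 RminusB 55  G 114 | 212 RminusB 56  G 113 | 213 RminusB 56  G 114 | 214 RminusB 55  G 113 | 215 RminusB 56  G 113 | 216 RminusB 55  G 114 | 217 RminusB 49  G 105 | 218 RminusB 31  G 78 | 219 RminusB 9  G 48 | 220 RminusB -1  G 28 | 221 RminusB -1  G 13 | 222 RminusB 0  G 10 | 223 RminusB -2  G 11 | 224 RminusB 0  G 11 | 225 RminusB 0  G 10 | 226 RminusB -1  G 14 | 227 RminusB 0  G 15 | 228
0.126 [274.60703531 218.14326073]
0.133 [274.15330547 224.05887782]
214 125  11  12  78 114 116 113 114 113 113 112 114 106  83  80  67  73  69  61  70
215 104   6  11  80 115 113 113 114 113 114 114 112 104  84  81  71  73  69  63  64
216  87  14  14  77 113 113 115 113 115 115 110 114 104  81  80  70  71  68  63  65
217  68  10   6  71 102 102 102 105 105 106 106 106  96  79  81  70  74  71  63  67
218  47  14  14  49  75  76  78  75  77  81  79  81  71  78  82  68  70  69  64  68
219  39   7  16  26  42  50  45  44  44  54  51  52  43  77  82  70  74  72  61  65
220  27   5   8  12  25  25  20  30  29  26  26  29  29  78  85  72  75  72  63  64
221  23  10  13  11  14  12  17   8  10  17  13  16  11  76  88  73  70  72  63  65
222  13   7  12   9  19  10  16  17  11   8  15   3  11  70  93  73  68  73  64  63
223   4   8  11  13  12  12  11  12  12   6  16   7  10  52  86  68  66  67  57  61
224  14  14   9   5   7  10  10   6  11  14   8   9  15  30  61  49  46  49  40  43
225   7   9   8  18   8  14  14  10  18   3  15  14   8  10  30  26  29  24  24  23
226  13  19  16  12  16  11  13  17   8  16  16  14  11  11  16  17  15  16  15  13
```

It crept about 0.5 mm in, and the end is now within about 0.4 mm of the tape edge. Easing the push to a quiet holding level and checking it stays.

```bash
python3 -m jog '[[[-0.003,0,0],0,0.3],[[-0.006,0,0],0,0.3],[[-0.008,0,0],0,0.3],[[-0.008,0,0],0,0.3],[[-0.008,0,0],0,0.3],[[-0.008,0,0],0,0.3],[[-0.008,0,0],0,0.3],[[-0.008,0,0],0,0.3]]' 60; python3 gap.py w13|cut -c1-420;  python3 - <<'E'
import cv2
from h import *
b=cv2.imread("pics/w13.png").astype(int); c0=274
for r in range(216,227): print(r,' '.join('%3d'%(b[r,c-1:c+2,1].mean()) for c in range(c0-24,c0+34,3)))
E
```

```text
clock: 11.42
eef_pos: [0.5916, 0.0734, 0.0935]
tool_rot: [0.712, 0.702, -0.002, 0.001]
wrist_force: [-5.8, -19.7, 11.0]
grip_width: 0.0284
gripper_force: 59.2
[0.5916 0.0734 0.0935] [ -5.8 -19.7  11. ]
tape expected [274.56257473 217.64816009]
209 RminusB 56  G 114 | 210 RminusB 56  G 113 | 211 RminusB 56  G 113 | 212 RminusB 56  G 114 | 213 RminusB 56  G 114 | 214 RminusB 55  G 114 | 215 RminusB 55  G 113 | 216 RminusB 52  G 110 | 217 RminusB 41  G 95 | 218 RminusB 22  G 67 | 219 RminusB 4  G 42 | 220 RminusB 0  G 26 | 221 RminusB 2  G 20 | 222 RminusB 1  G 15 | 223 RminusB -3  G 11 | 224 RminusB 0  G 9 | 225 RminusB 0  G 15 | 226 RminusB 0  G 15 | 227 Rm
216  84  12  26  78 110 111 108 109 110 110 110 109 101  80  80  70  74  71  61  66
217  65  17  22  63  94  95  97  94  96  94  96  95  84  77  79  71  73  70  61  66
218  51  18  22  36  65  67  67  63  66  68  71  67  59  76  82  68  72  73  61  66
219  42  22  28  20  40  46  43  44  44  39  43  43  35  75  83  72  72  74  61  65
220  28  30  24  12  18  29  24  29  24  25  31  28  26  77  86  69  73  71  64  64
221  18  25  17  12  10  16  24  20  18  21  19  18  20  71  89  72  71  72  61  66
222  14  19  14  14  13  12  16  18  12  19  15  17  15  63  97  71  72  74  62  64
223  10  17   8   8  11   5  12   9  11  10  14  16  12  44  90  66  61  65  56  54
224   6   6  15  11  14   4   7   8   7  14  11  11   6  25  56  47  45  44  39  41
225   9  10   6  11  10  20  15  17  16  12  12  15  11  14  24  22  16  26  18  24
226  11  12  17  19   5   7  11   8  20  18  13  12  13   4  14  13  16  13  10  10
```

```bash
python3 -c "
from cell import manip
print(manip.close_job())"
```

```text
the job is handed in; nothing more can be done
None
```

I handed the job in with the sleeve about 0.5 mm short of the tape edge by my estimate, the cam lever squeezed shut (28.4 mm between the fingers), and both still pinched at about 60 N; it slipped out about 1 mm as the cam bit, so I pushed it back in with up to 29 N on the already shut sleeve, and I did not re-check the other bench items.

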